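# Fetch the brass angle from behind the bottles

## Task

The long brass angle lies in the wooden tray behind an ink bottle, a stone seal and a white jar. First stand all three on the grey felt mat, then fetch the long angle and nest it squarely over the short brass angle on the red sheet, ridge over ridge and centred along it, leaving the short one where it lies; only then put the bottle, the seal and the jar back, each upright exactly where it stood in the tray at the start. Knock nothing over and leave the brush pot, inkstone and dish alone.

Things in the scene. Friction and masses are not known exactly. Their poses are not given: they have to be found in the camera images.
- bottle_mid (a point): Round black ink bottle with paper label, loose, 95 mm high, 0.12 kg. Body 40 mm in diameter, straight to 66 mm above its foot, then a shoulder and a white cap 24 mm wide. Point: on its axis half-way up, 47.5 mm above the foot; z up. Starts in one of three places in the tray; which of bottle, seal and jar is where varies.
- seal_mid (a point): Square grey-green stone seal, loose, 90 mm high, 0.28 kg: block 38 x 38 mm in plan, 76 mm high, with a knob 30 mm wide, 14 mm high on top. Point: on its axis half-way up, 45 mm above the foot; z up, x and y square to its side faces. Starts in another of the three places, its faces within 10 degrees of square to the tray.
- jar_mid (a point): Round white jar with white lid, free standing, 85 mm high, 0.15 kg: body 42 mm in diameter to 68 mm, lid 44 mm in diameter above. The point is on its axis half-way up, 42.5 mm above its foot; z up. Starts in the third of the places.
- long_mid (a point): Long brass angle, loose, 0.2 kg: two legs at 90 degrees, each 40 mm wide, 5 mm thick, 60 mm long; lies ridge up like a roof at the back of the tray, 31.8 mm high, 57 mm wide. Point: mid-length, half-way up (15.9 mm above its feet); y along the ridge, z up. Pinch it by its two ends (60 mm apart along y); the sloping sides slip. The bottle, seal and jar stand close by, in the gripper's way.
- short_mid (a point): Short brass angle, loose, 0.15 kg, section as the long one but 40 mm long; lies ridge up on a fixed red paper sheet (230 x 130 x 1 mm). Point: mid-length, half-way up (15.9 mm above its feet); y along the ridge, z up. With the long angle nested over it, centred, the long one's point lies 7 mm above this one and it overhangs by 10 mm at each end.
- tray: Dark wooden tray, fixed, 150 (x) x 200 (y) x 14 mm high; floor 5 mm above the table, rim 5 mm wide. Origin: centre of its underside; front faces -x. In its frame the long angle lies near (32, 0) mm, ridge along y to 5 degrees, and the three places are near (-20, 0), (9, 60) and (9, -60) mm. Tray, mat and sheet swap places on the desk.
- mat: Grey felt mat, fixed, empty at the start: 150 (x) x 190 (y) x 3 mm; origin at the centre of its underside, z up. The side area where the three things stand meanwhile.
- brush_pot: Bystander: blue ceramic pot 72 mm in diameter, 100 mm high, with brushes up to 225 mm high; origin under its centre. Leave alone.
- inkstone: Bystander: black stone slab 100 x 140 x 22 mm; origin under its centre. Leave alone.
- dish: Bystander: white porcelain dish 90 mm in diameter, 22 mm high; origin under its centre. Leave alone.
Things that resemble listed ones, but are neither listed nor needed, are in the scene too. Leave any turquoise look-alike of the part that bears long_mid alone. Several things look just like the mat: the one meant starts farthest to the robot's right.

How it is judged:
On the way, in this order (a step that is already met when the one before it is completed fails the run):
1. bottle, seal and jar all stand on the felt mat, released (x of bottle_mid in the frame of mat between -0.07 and 0.07 m and y of bottle_mid in the frame of mat between -0.09 and 0.09 m and z of each of bottle_mid, seal_mid, jar_mid in the frame of mat below 0.06 m and angle between each of bottle_mid, seal_mid, jar_mid's own z axis and vertical below 0.12 rad and contact force between each of bottle, seal, jar and the fingers below 0.1 N and x of seal_mid in the frame of mat between -0.07 and 0.07 m and y of seal_mid in the frame of mat between -0.09 and 0.09 m and x of jar_mid in the frame of mat between -0.07 and 0.07 m and y of jar_mid in the frame of mat between -0.09 and 0.09 m), for 0.2 s.
2. the long angle lies nested over the short one, released, while the three still stand on the mat (all of step 1 and x of long_mid in the frame of short_mid between -0.005 and 0.005 m and y of long_mid in the frame of short_mid between -0.01 and 0.01 m and z of long_mid in the frame of short_mid between 0.004 and 0.01 m and angle between the y axis of long_mid and the y axis of short_mid, either way round below 0.12 rad and angle between each of long_mid, short_mid's own z axis and vertical below 0.12 rad and distance of short_mid from where it was at the start of the episode below 0.025 m and contact force between long_angle and the fingers below 0.1 N), for 0.3 s.
At the end, for the whole second after the job is handed in: Long angle seated over the short one (5 mm across, 10 mm along, 0.12 rad, 4 to 10 mm above it); short angle within 25 mm of its start; bottle, seal and jar upright within 15 mm of where they stood; all released and at rest (x of long_mid in the frame of short_mid between -0.005 and 0.005 m and y of long_mid in the frame of short_mid between -0.01 and 0.01 m and z of long_mid in the frame of short_mid between 0.004 and 0.01 m and angle between the y axis of long_mid and the y axis of short_mid, either way round below 0.12 rad and angle between each of long_mid, short_mid's own z axis and vertical below 0.12 rad and distance of short_mid from where it was at the start of the episode below 0.025 m and distance of each of bottle_mid, seal_mid, jar_mid from where it was at the start of the episode below 0.015 m and angle between each of bottle_mid, seal_mid, jar_mid's own z axis and vertical below 0.1 rad and linear speed of each of bottle, seal, jar, long_angle below 0.02 m/s); the robot touches nothing.
It fails at once if bottle, seal or jar knocked over (angle between any of bottle_mid, seal_mid, jar_mid's own z axis and vertical above 0.6 rad).
It fails at once if brush pot, inkstone or dish disturbed (moved more than 20 mm) (distance of any of brush_pot, inkstone, dish from where it was at the start of the episode above 0.02 m).
It also fails if it takes over 147 s, if anything falls off the work surface, if the arm or the gripper's body presses on something with over 40 N, if the wrist force passes 120 N, or if a joint passes its speed limit or range.

## Robot

A 6-joint arm with a two-finger parallel gripper is mounted at the origin on the work surface. World frame = base frame: x ahead of the robot, y to its left, z up, the work surface at z = 0. Lengths are in m, angles in rad, forces in N, time in s.
With the tool pointing down it reaches from about 0.375 to 0.975 m from the base axis. Payload 3.8 kg.
Tool frame: the origin (TCP) lies midway between the tips of the shut fingers; the grasp point (between the pads) lies 19 mm behind it; z points along the fingers, y is the line along which they close (so a half turn about z gives the same grasp; the last joint's range is limited). The gripper opens to 85 mm and grips with 20 to 120 N. Pads are 22 mm wide; open, the fingers measure 114 mm over their backs; the gripper's body (76 mm by 85 mm) begins 54 mm behind the grasp point. The pads swing forward as they close: fully open they stand 13 mm farther back than shut.
Start: joints at [-1.168, 0.264, 1.604, -0, 1.274, -0.037], TCP at [0.287, -0.611, 0.231] pointing down, gripper open.
Joint ranges: [-2.63, 2.63], [-0.94, 2.18], [0.31, 2.57], [-1.31, 4.45], [0, 2.66], [-2.55, 2.55]. Speed limits (rad/s): [2.57, 2.57, 3.14, 3.14, 3.14, 3.14].

## Interface

Orientations are given as a rotation vector (axis times angle).
In Python, from workcell import read_state, vision, ticket gives the robot as it stands. The module is installed in compiled form; this text tells all that it offers.
- The arm moves only by the tool jog_arm, never from a script. Its arguments are lists of equal length, an entry for each row: "turn": the turn, a rotation vector about the tool's x, y, z in rad, a list of three; "delta_pos": the shift along the tool's x, y, z in m, a list of three; "gripper": the finger opening in m, from 0 to 0.0854. In form: {"turn": [[rx, ry, rz], ...], "delta_pos": [[dx, dy, dz], ...], "gripper": [gripper, ...]}. A call has 1 to 20 rows; each row shifts and turns the commanded pose from where the row before left it, along the tool's axes as they then stand; what a row does not reach is not made up. A row lasts 1/12 s, in which the tool goes at most 41.7 mm and 7.16 degrees, less where a joint would pass 70% of its speed; a pose out of reach is approached as far as the arm can. A call with a gripper value outside its range is refused whole. The fingers move at their own pace and stop on an object; "grip_force" is the grip in N (left out, the last holds). Time passes only in rows, so rows that do not move let the fingers close. It gives the time, the measured TCP pose, the force, the opening and the grip force at its end, in the units of the state.
- read_state(): the state, without advancing time (a new reading comes with each control period).
- vision.read_camera(name): name is "scene" or "side" or "wrist"; returns the picture (384x512x3 uint8, red, green, blue); there is no depth.
- vision.calibration(name): a dict with "vfov" (degrees; the focal length in pixels is half the picture's height over the tangent of half this angle, whatever the lens; pixels are square), "cx", "cy" (the principal point, pixels), "R" (3x3) and "t" (3): a world point X has camera coordinates R X + t; the wrist camera has in their place "mount" (4x4, takes a point from camera to tool coordinates, whose origin is the TCP and whose axes are the flange's). Camera axes: x right, y down, z forward; pixel columns grow to the right and rows downward; lengths in m; the calibration is good to about 2 mm. A picture is of the moment at which its call begins: read the wrist's pose just before it. calibration takes no time and is no camera call.
- ticket.finish_job(): hands the job in; it is judged then, once.
The state is a dict: "time": time; "q": joint angles; "joint_vel": joint speeds; "joint_torque": joint torques, N m; "tool_pos": TCP position; "tcp_rot": TCP orientation; "wrist_force": force on the tool from outside, world axes, zero at the start; "torque": the same for the moment, N m; "width": opening from 0.0 (shut) to 1.0 (fully open); "grip_force": force on a finger pad.
Only numpy, scipy, OpenCV 4.12 (cv2) and the standard library are available. Lean on these libraries where they do the work, as an engineer would, in place of code of your own. Each camera call takes 0.05 s, during which the arm holds its last target. There are 200 camera calls.

## Working session

There is one attempt and no reset: what is moved stays moved. The work goes in short steps, Python scripts to look and compute and a tool call to move; the robot and the scene stay as the last step left them, time stands still between calls to the robot, and variables do not carry over. Pictures are saved under pics/ and viewed, at most 14 in all, crops included, and the job is handed in when it is done.

Besides the shell and the picture viewer there is one more tool, called after "Call:" as name(argument=value, ...) on one line, values as JSON. jog_arm: Moves the arm, as the interface text tells. Its arguments: {"type":"object","properties":{"turn":{"type":"array","items":{"type":"array","items":{"type":"number"}}},"delta_pos":{"type":"array","items":{"type":"array","items":{"type":"number"}}},"gripper":{"type":"array","items":{"type":"number"}},"grip_force":{"type":"number"}},"required":["turn","delta_pos","gripper"]}

```bash
mkdir -p pics
cat > h.py <<'E'
import numpy as np, cv2
from workcell import read_state, vision, ticket
from scipy.spatial.transform import Rotation as Ro
def snap(n,f=None):
    s=read_state(); im=vision.read_camera(n)
    if f: cv2.imwrite('pics/'+f,im[:,:,::-1])
    return im,s
def cam(n,s=None):
    c=vision.calibration(n); f=192/np.tan(np.radians(c['vfov'])/2)
    K=np.array([[f,0,c['cx']],[0,f,c['cy']],[0,0,1]])
    if n=='wrist':
        T=np.eye(4);T[:3,:3]=Ro.from_rotvec(s['tcp_rot']).as_matrix();T[:3,3]=s['tool_pos']
        M=T@np.array(c['mount']); R=M[:3,:3].T; t=-R@M[:3,3]
    else: R=np.array(c['R']);t=np.array(c['t'])
    return K,R,t
def ray(C,uv,z):
    K,R,t=C; uv=np.atleast_2d(uv).astype(float)
    d=(R.T@np.linalg.inv(K)@np.c_[uv,np.ones(len(uv))].T).T; o=-R.T@t
    return o+d*((z-o[2])/d[:,2])[:,None]
def proj(C,X):
    K,R,t=C; p=(K@(R@np.atleast_2d(X).T+t[:,None])).T; return p[:,:2]/p[:,2:]
E
python3 - <<'E'
from h import *
for n in('scene','side','wrist'):
    im,s=snap(n,n+'0.png'); C=cam(n,s); print(n,np.round(-C[1].T@C[2],3),np.round(C[0][0],1),np.round(C[1][2],2))
print(s); print({k:v for k,v in vision.calibration('wrist').items()})
E
```

```text
scene [ 0.927 -0.635  0.953] [426.5   0.  259.3] [-0.33  0.55 -0.77]
side [0.155 0.766 0.69 ] [381.8   0.  256.2] [ 0.38 -0.72 -0.58]
wrist [ 0.354 -0.579  0.372] [320.8   0.  254.8] [-0.27 -0.12 -0.96]
{'time': 0.1, 'q': array([-1.16789008e+00,  2.64683104e-01,  1.60523971e+00,  4.15021919e-06,
        1.27370753e+00, -3.69057176e-02]), 'joint_vel': array([ 1.84900308e-05, -6.78786237e-04, -3.50629522e-03,  8.44983153e-04,
        1.21423990e-03, -4.66709987e-04]), 'joint_torque': array([-2.00123900e-04, -5.16709721e+01, -3.68589771e+01, -1.39223671e-04,
        6.31834060e-03,  3.27224711e-06]), 'tool_pos': array([ 0.28713036, -0.6101532 ,  0.23008174]), 'tcp_rot': array([-3.06398095e+00, -6.84861226e-01,  5.75988482e-04]), 'wrist_force': array([ 0.59588433,  0.20979064, -0.30261691]), 'torque': array([-0.00764352,  0.03488902, -0.0161441 ]), 'grip_force': 0.0, 'width': 0.9954542463099786}
{'vfov': 61.794301647609466, 'cx': 254.823468485928, 'cy': 192.8776309769316, 'mount': array([[ 1.97336060e-04, -9.55609595e-01, -2.94635816e-01,
         7.40632842e-02],
       [ 9.99999945e-01,  1.09809530e-04,  3.13610920e-04,
        -1.93298359e-04],
       [-2.67335784e-04, -2.94635861e-01,  9.55609563e-01,
        -1.42094229e-01],
       [ 0.00000000e+00,  0.00000000e+00,  0.00000000e+00,
         1.00000000e+00]])}
```

View pics/scene0.png

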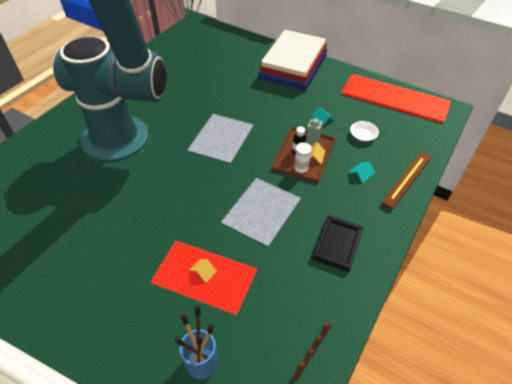

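View pics/side0.png

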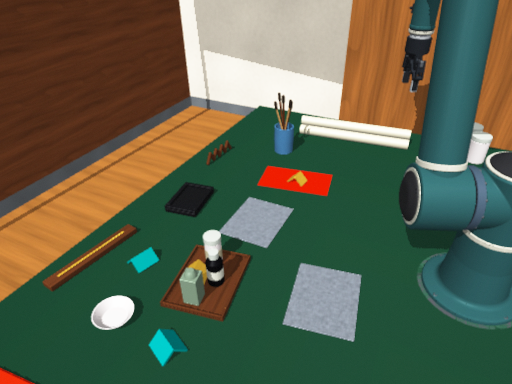

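Scene view: tray near (305,153), with bottle at (299,135), seal at (314,128), jar at (303,155). Mats are at (262,210) and (221,137), the red sheet at (205,275) with the gold angle at (203,270). The side view agrees.

Run:
```python
from h import *
C=cam('scene')
P=dict(tray=((305,155),.01),matA=((262,211),.003),matB=((221,138),.003),red=((205,276),.001),short=((203,267),.03),bcap=((300,130),.1),sknob=((314,122),.095),jlid=((303,148),.09),longr=((319,150),.037),turqA=((321,116),.03),turqB=((363,171),.03),pot=((200,365),0),ink=((338,243),.02),dish=((364,132),.02))
for k,(u,z) in P.items(): print(k,ray(C,u,z).round(3)[0])
for k,cs in dict(matA=[(261,180),(300,200),(266,243),(223,212)],tray=[(293,127),(335,136),(319,181),(273,167)],red=[(179,242),(257,270),(237,311),(152,279)]).items():
  c=ray(C,cs,.003); print(k,c.round(3)[:,:2].tolist(),c.mean(0).round(3),np.linalg.norm(c-np.roll(c,-1,0),axis=1).round(3))
```

```text
tray [0.566 0.247 0.01 ]
matA [ 0.563 -0.006  0.003]
matB [0.296 0.178 0.003]
red [ 0.547 -0.254  0.001]
short [ 0.54  -0.249  0.03 ]
bcap [0.539 0.248 0.1  ]
sknob [0.556 0.308 0.095]
jlid [0.579 0.195 0.09 ]
longr [0.603 0.264 0.037]
turqA [0.534 0.419 0.03 ]
turqB [0.75 0.26 0.03]
pot [ 0.665 -0.435  0.   ]
ink [ 0.791 -0.003  0.02 ]
dish [0.684 0.433 0.02 ]
matA [[0.5, 0.091], [0.635, 0.085], [0.627, -0.092], [0.472, -0.067]] [0.559 0.005 0.003] [0.135 0.177 0.157 0.161]
tray [[0.468, 0.35], [0.606, 0.384], [0.649, 0.179], [0.504, 0.156]] [0.557 0.267 0.003] [0.142 0.209 0.147 0.197]
red [[0.43, -0.21], [0.649, -0.173], [0.666, -0.29], [0.441, -0.331]] [ 0.547 -0.251  0.003] [0.222 0.119 0.228 0.121]
```

Call:
jog_arm(turn=[[0, 0, 0.0883], [0, 0, 0.0883], [0, 0, 0.0883], [0, 0, 0], [0, 0, 0], [0, 0, 0], [0, 0, 0], [0, 0, 0], [0, 0, 0], [0, 0, 0], [0, 0, 0], [0, 0, 0], [0, 0, 0], [0, 0, 0], [0, 0, 0], [0, 0, 0], [0, 0, 0], [0, 0, 0]], delta_pos=[[0, 0, 0], [0, 0, 0], [0, 0, 0], [0.027, -0.0234, 0], [0.027, -0.0234, 0], [0.027, -0.0234, 0], [0.027, -0.0234, 0], [0.027, -0.0234, 0], [0.027, -0.0234, 0], [0.027, -0.0234, 0], [0.027, -0.0234, 0], [0.027, -0.0234, 0], [0.027, -0.0234, 0], [0.027, -0.0234, 0], [0.027, -0.0234, 0], [0.027, -0.0234, 0], [0, 0, 0], [0, 0, 0]], gripper=[0.085, 0.085, 0.085, 0.085, 0.085, 0.085, 0.085, 0.085, 0.085, 0.085, 0.085, 0.085, 0.085, 0.085, 0.085, 0.085, 0.085, 0.085])

```text
time: 1.65
tool_pos: [0.5809, -0.2483, 0.2307]
tcp_rot: [-3.129, -0.28, 0.001]
wrist_force: [-0.5, -0.1, -0.0]
width: 0.994
grip_force: 0.0
```

Run:
```python
from h import *
im,s=snap('wrist','w1.png'); print(s['tool_pos'],s['tcp_rot'],s['time']); np.save('w1.npy',im)
import pickle; pickle.dump(s,open('s1.pkl','wb'))
```

```text
[ 0.58089592 -0.24827495  0.23073478] [-3.12874125e+00 -2.80117961e-01  1.25646478e-03] 1.65
```

View pics/w1.png

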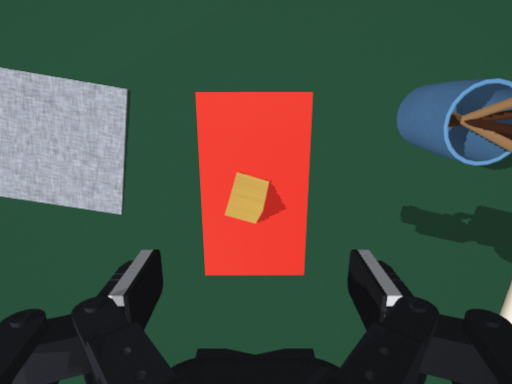

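Wrist view: short angle at (247,198) on the red sheet, its ridge running along image direction (32,8). The mat is at upper left, and the pot is well clear at upper right.

```bash
cat >> h.py <<'E'
def gold(im,C,z,roi=None):
    hsv=cv2.cvtColor(im,cv2.COLOR_RGB2HSV); m=cv2.inRange(hsv,(16,110,70),(35,255,255))
    m=cv2.morphologyEx(m,cv2.MORPH_OPEN,np.ones((3,3)))
    if roi: k=np.zeros_like(m); k[roi[1]:roi[3],roi[0]:roi[2]]=1; m=m*k
    cs,_=cv2.findContours(m,cv2.RETR_EXTERNAL,cv2.CHAIN_APPROX_NONE); c=max(cs,key=cv2.contourArea)[:,0]
    p=ray(C,c,z)[:,:2]; return c,cv2.minAreaRect((p*1000).astype(np.float32)),p
def todelta(s,x,y,z,yaw=None):
    R=Ro.from_rotvec(s['tcp_rot']).as_matrix(); y0=np.arctan2(R[1,0],R[0,0])
    d=R.T@(np.array([x,y,z])-s['tool_pos']); return d.round(4),round(y0,4),(None if yaw is None else round(y0-yaw,4))
E
python3 - <<'E'
from h import *; import pickle
im=np.load('w1.npy');s=pickle.load(open('s1.pkl','rb'));C=cam('wrist',s)
c,r,p=gold(im,C,.001); print(r,cv2.boxPoints(r).round(1).tolist(),'img',cv2.boxPoints(cv2.minAreaRect(c)).tolist())
# ridge check: brightness across
hs=cv2.cvtColor(im,cv2.COLOR_RGB2HSV)
print(hs[170:226:3,247,2])
# mat: gray, all views
Cs=cam('scene'); sc,_=snap('scene'); np.save('sc.npy',sc)
h=cv2.cvtColor(sc,cv2.COLOR_RGB2HSV); m=cv2.inRange(h,(0,0,100),(180,60,220)); m[:170]=0;m[:,:215]=0; m[250:]=0;m[:,310:]=0
m=cv2.morphologyEx(m,cv2.MORPH_OPEN,np.ones((5,5))); cs,_=cv2.findContours(m,0,1); cc=max(cs,key=cv2.contourArea)[:,0]
print('mat',cv2.minAreaRect((ray(Cs,cc,.003)[:,:2]*1000).astype(np.float32)))
E
```

```text
((532.4063110351562, -248.21328735351562), (42.52885437011719, 55.93703079223633), 83.57951354980469) [[502.20001220703125, -266.20001220703125], [557.7999877929688, -272.5], [562.5999755859375, -230.1999969482422], [507.0, -224.0]] img [[224.83016967773438, 214.09432983398438], [236.83016967773438, 172.09432983398438], [270.1131896972656, 181.603759765625], [258.1131896972656, 223.603759765625]]
[242 242 214 206 208 205 208 209 211 205 210 211 212 210 209 212 212 233
 242]
mat ((558.7816772460938, -2.6138916015625), (153.23983764648438, 193.8668975830078), 0.9885398149490356)
```

Call:
jog_arm(turn=[[0, 0, 0], [0, 0, 0], [0, 0, 0], [0, 0, 0], [0, 0, 0], [0, 0, 0], [0, 0, 0], [0, 0, 0], [0, 0, 0], [0, 0, 0], [0, 0, 0], [0, 0, 0], [0, 0, 0], [0, 0, 0], [0, 0, 0], [0, 0, 0]], delta_pos=[[0.0083, -0.0382, -0.0015], [0.0083, -0.0382, -0.0015], [0.0083, -0.0382, -0.0015], [0.0083, -0.0382, -0.0015], [0.0083, -0.0382, -0.0015], [0.0083, -0.0382, -0.0015], [0.0083, -0.0382, -0.0015], [0.0083, -0.0382, -0.0015], [0.0083, -0.0382, -0.0015], [0.0083, -0.0382, -0.0015], [0.0083, -0.0382, -0.0015], [0.0083, -0.0382, -0.0015], [0.0083, -0.0382, -0.0015], [0, 0, 0], [0, 0, 0], [0, 0, 0]], gripper=[0.06, 0.06, 0.06, 0.06, 0.06, 0.06, 0.06, 0.06, 0.06, 0.06, 0.06, 0.06, 0.06, 0.06, 0.06, 0.06])

```text
time: 3.08
tool_pos: [0.6, 0.2561, 0.2504]
tcp_rot: [3.129, 0.273, -0.001]
wrist_force: [0.2, 0.7, 0.3]
width: 0.705
grip_force: 0.0
```

Run:
```python
from h import *
import pickle
im=np.load('w1.npy');s=pickle.load(open('s1.pkl','rb'));C=cam('wrist',s)
c,r,p=gold(im,C,.001)
q=(p-[.5324,-.2482])@np.array([[np.cos(-.1),-np.sin(-.1)],[np.sin(-.1),np.cos(-.1)]])
for sg in(1,-1):
  k=(sg*q[:,0]>.022)&(abs(q[:,1])<.017); f=np.polyfit(p[k,1],p[k,0],1); print('edge',sg,k.sum(),'yaw',-np.degrees(np.arctan(f[0])),'x at y=-.248',np.polyval(f,-.248))
im,s=snap('wrist','w2.png'); print(s['tool_pos'],s['tcp_rot'],s['width'],s['time']); np.save('w2.npy',im); pickle.dump(s,open('s2.pkl','wb'))
```

```text
edge 1 28 yaw -6.0790177078686485 x at y=-.248 0.5598262831696089
edge -1 27 yaw -6.114501814801377 x at y=-.248 0.504967479710079
[0.6000281  0.25609445 0.25042635] [ 3.12860912e+00  2.72924391e-01 -1.07935001e-03] 0.7051272939627453 3.0833
```

View pics/w2.png

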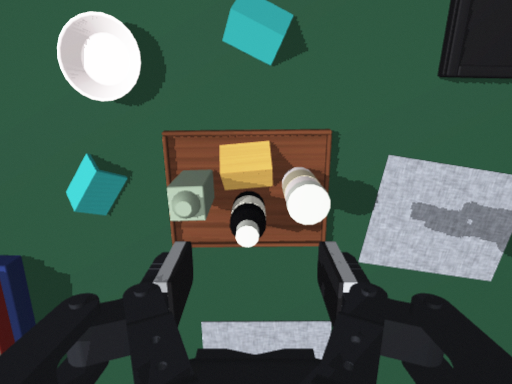

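Wrist view over the tray: cap top (247,234), knob (186,204), lid top (309,209), gold angle (246,165). Tray edges are square to the image, so tray yaw is about 10°.

Run:
```python
from h import *
import pickle
im=np.load('w2.npy');s=pickle.load(open('s2.pkl','rb'));C=cam('wrist',s)
h=cv2.cvtColor(im,cv2.COLOR_RGB2HSV)
w=cv2.inRange(h,(0,0,225),(180,40,255))
for n,b,z in(('cap',(230,222,266,250),.1),('lid',(280,180,335,228),.09)):
  m=np.zeros_like(w); m[b[1]:b[3],b[0]:b[2]]=w[b[1]:b[3],b[0]:b[2]]
  cs,_=cv2.findContours(m,0,1); c=max(cs,key=cv2.contourArea); e=cv2.minAreaRect(c); pp=ray(C,e[0],z)[0]
  print(n,e,pp.round(4),'dia mm',np.array(e[1])/320.8*(1000*(-C[1].T@C[2])[2]-1000*z)/.95)
cv2.imwrite('pics/w2c.png',cv2.resize(im[115:255,155:340,::-1],None,fx=4,fy=4,interpolation=cv2.INTER_CUBIC))
print('knob',ray(C,(186,204),.095))
c,r,p=gold(im,C,.005,(200,130,290,200)); print('long',r)
print('tray corners',ray(C,[(163,131),(330,130),(326,247),(173,247)],.014).round(4)[:,:2].tolist())
```

```text
cap ((247.0, 236.0), (20.0, 22.0), 90.0) [0.5385 0.2528 0.1   ] dia mm [19.19294947 21.11224442]
lid ((308.0, 203.5), (39.0, 42.0), 90.0) [0.5793 0.1982 0.09  ] dia mm [38.70594696 41.6833275 ]
knob [[0.55966504 0.31714462 0.095     ]]
long ((587.6913452148438, 265.23541259765625), (57.645057678222656, 65.44108581542969), 15.133672714233398)
tray corners [[0.6137, 0.3666], [0.6486, 0.1753], [0.5013, 0.1441], [0.4669, 0.3404]]
```

View pics/w2c.png

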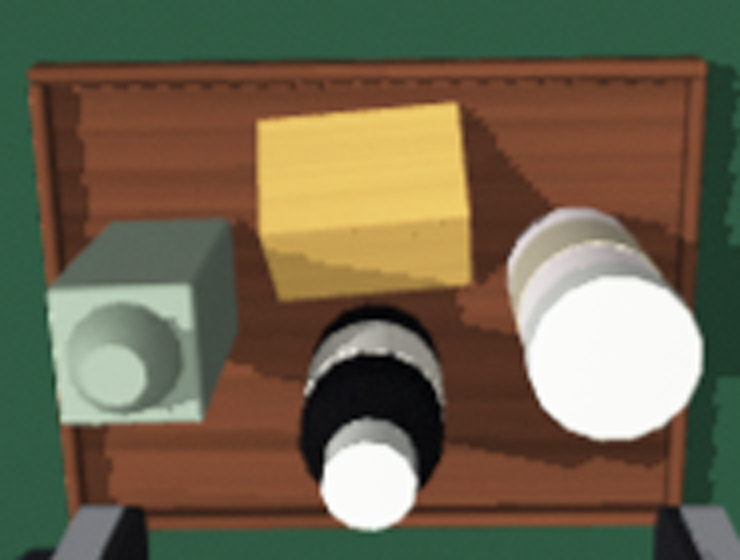

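Run:
```python
from h import *
import pickle
s=pickle.load(open('s2.pkl','rb'));C=cam('wrist',s)
f=lambda L:np.array(L)/4+[155,115]
g=lambda L,z:ray(C,f(L),z)[:,:2]
q=g([(48,292),(189,283),(203,420),(62,422)],.081); e=np.roll(q,-1,0)-q
print('seal',q.mean(0),np.linalg.norm(e,axis=1),np.degrees(np.arctan2(e[:,1],e[:,0]))%90)
print('knobtop',g([(113,376)],.095))
r=g([(258,233),(470,217)],.0368); print('ridge',r,r.mean(0),np.linalg.norm(r[1]-r[0]),np.degrees(np.arctan2(*(r[0]-r[1])[::-1]))-90)
print('cap',g([(370,485)],.1),'lid',g([(613,358)],.09))
print(todelta(s,.538,.252,.036,.175))
```

```text
seal [0.55457724 0.31903364] [0.03581867 0.03718576 0.03680273 0.03533836] [13.7454779  12.83929927 10.82414934 11.27323962]
knobtop [[0.55400574 0.31923433]]
ridge [[0.58095726 0.29312193]
 [0.595977   0.23456672]] [0.58846713 0.26384433] 0.06045084999055676 14.386516135514015
cap [[0.53832358 0.2522725 ]] lid [[0.57832213 0.19774923]]
(array([-0.0616, -0.0069,  0.2145]), np.float64(0.174), np.float64(-0.001))
```

Call:
jog_arm(turn=[[0, 0, 0], [0, 0, 0], [0, 0, 0], [0, 0, 0], [0, 0, 0], [0, 0, 0], [0, 0, 0], [0, 0, 0], [0, 0, 0], [0, 0, 0], [0, 0, 0], [0, 0, 0]], delta_pos=[[-0.0323, -0.0035, 0], [-0.0323, -0.0035, 0], [0, 0, 0.03], [0, 0, 0.03], [0, 0, 0.03], [0, 0, 0.03], [0, 0, 0.03], [0, 0, 0.025], [0, 0, 0.02], [0, 0, 0.02], [0, 0, 0], [0, 0, 0]], gripper=[0.052, 0.052, 0.052, 0.052, 0.052, 0.052, 0.052, 0.052, 0.052, 0.052, 0.052, 0.052])

```text
time: 4.13
tool_pos: [0.5342, 0.251, 0.0347]
tcp_rot: [3.129, 0.271, -0.005]
wrist_force: [-0.1, 0.3, 0.4]
width: 0.611
grip_force: 0.0
```

Call:
jog_arm(turn=[[0, 0, 0], [0, 0, 0], [0, 0, 0], [0, 0, 0], [0, 0, 0], [0, 0, 0], [0, 0, 0]], delta_pos=[[0, 0, 0], [0, 0, 0], [0, 0, 0], [0, 0, 0], [0, 0, 0], [0, 0, 0], [0, 0, 0]], gripper=[0.03, 0.03, 0.03, 0.03, 0.03, 0.03, 0.03], grip_force=40)

```text
time: 4.72
tool_pos: [0.5363, 0.2536, 0.0373]
tcp_rot: [-3.129, -0.275, -0.004]
wrist_force: [-0.7, -1.6, 6.4]
width: 0.452
grip_force: 41.0
```

Call:
jog_arm(turn=[[0, 0, 0], [0, 0, 0], [0, 0, 0], [0, 0, 0], [0, 0, 0], [0, 0, 0], [0, 0, 0], [0, 0, 0], [0, 0, 0], [0, 0, 0], [0, 0, 0], [0, 0, 0], [0, 0, 0], [0, 0, 0], [0, 0, 0], [0, 0, 0], [0, 0, 0], [0, 0, 0], [0, 0, 0]], delta_pos=[[0, 0, -0.02], [0, 0, -0.035], [0, 0, -0.035], [0, 0, -0.03], [-0.0067, 0.0357, 0], [-0.0067, 0.0357, 0], [-0.0067, 0.0357, 0], [-0.0067, 0.0357, 0], [-0.0067, 0.0357, 0], [-0.0067, 0.0357, 0], [-0.0067, 0.0357, 0], [0, 0, 0], [0, 0, 0.03], [0, 0, 0.03], [0, 0, 0.03], [0, 0, 0.02], [0, 0, 0.008], [0, 0, 0], [0, 0, 0]], gripper=[0.03, 0.03, 0.03, 0.03, 0.03, 0.03, 0.03, 0.03, 0.03, 0.03, 0.03, 0.03, 0.03, 0.03, 0.03, 0.03, 0.03, 0.03, 0.03])

```text
time: 6.3
tool_pos: [0.5325, -0.0004, 0.0378]
tcp_rot: [-3.129, -0.275, 0.0]
wrist_force: [-0.5, 0.9, -1.6]
width: 0.457
grip_force: 41.7
```

```bash
python3 - <<'E'
from h import *
snap('side','sd1.png'); s=read_state(); print(s['tool_pos'],s['wrist_force'],s['width'])
E
python3 -c "
import cv2;i=cv2.imread('pics/sd1.png');cv2.imwrite('pics/sd1c.png',cv2.resize(i[120:320,150:350],None,fx=2.5,fy=2.5,interpolation=2))"
```

```text
[ 5.32873458e-01 -5.11611078e-04  3.81714191e-02] [-0.16666014  0.07855105 -0.775948  ] 0.4593898211864888
```

View pics/sd1c.png

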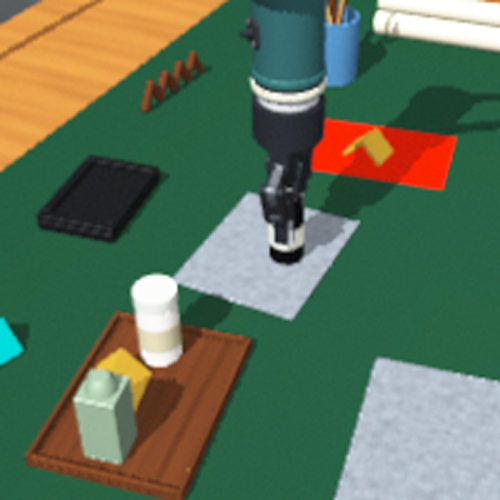

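Call:
jog_arm(turn=[[0, 0, 0], [0, 0, 0], [0, 0, 0], [0, 0, 0], [0, 0, 0], [0, 0, 0]], delta_pos=[[0, 0, 0.0015], [0, 0, 0.001], [0, 0, 0], [0, 0, 0], [0, 0, 0], [0, 0, 0]], gripper=[0.03, 0.03, 0.03, 0.06, 0.06, 0.06])

```text
time: 6.85
tool_pos: [0.5328, -0.001, 0.0357]
tcp_rot: [3.13, 0.274, 0.001]
wrist_force: [0.1, -0.1, 0.5]
width: 0.704
grip_force: 0.0
```

Call:
jog_arm(turn=[[0, 0, 0], [0, 0, 0], [0, 0, 0], [0, 0, 0], [0, 0, -0.1236], [0, 0, -0.1236], [0, 0, -0.1236], [0, 0, -0.1236], [0, 0, -0.1236], [0, 0, -0.1236], [0, 0, -0.1236], [0, 0, -0.1236], [0, 0, -0.1236], [0, 0, -0.1236], [0, 0, -0.1236], [0, 0, -0.1236], [0, 0, -0.1236], [0, 0, 0], [0, 0, 0]], delta_pos=[[0, 0, -0.02], [0, 0, -0.03], [0, 0, -0.03], [0, 0, -0.04], [0, 0, 0], [0, 0, 0], [0, 0, 0], [0, 0, 0], [0, 0, 0], [0, 0, 0], [0, 0, 0], [0, 0, 0], [0, 0, 0], [0, 0, 0], [0, 0, 0], [0, 0, 0], [0, 0, 0], [0, 0, 0], [0, 0, 0]], gripper=[0.06, 0.06, 0.06, 0.06, 0.06, 0.06, 0.06, 0.06, 0.06, 0.06, 0.06, 0.06, 0.06, 0.06, 0.06, 0.06, 0.06, 0.06, 0.06])

```text
time: 8.43
tool_pos: [0.5325, -0.001, 0.1555]
tcp_rot: [1.979, 2.439, 0.0]
wrist_force: [0.2, -0.1, 0.3]
width: 0.706
grip_force: 0.0
```

Run:
```python
from h import *
s=read_state(); print(s['tool_pos'],todelta(s,.5546,.319,.036,np.radians(102)))
```

```text
[ 0.53249274 -0.00096665  0.15548696] (array([0.3086, 0.0875, 0.1195]), np.float64(1.7782), np.float64(-0.002))
```

Call:
jog_arm(turn=[[0, 0, 0], [0, 0, 0], [0, 0, 0], [0, 0, 0], [0, 0, 0], [0, 0, 0], [0, 0, 0], [0, 0, 0], [0, 0, 0], [0, 0, 0], [0, 0, 0], [0, 0, 0], [0, 0, 0], [0, 0, 0], [0, 0, 0], [0, 0, 0], [0, 0, 0]], delta_pos=[[0.0343, 0.0097, 0], [0.0343, 0.0097, 0], [0.0343, 0.0097, 0], [0.0343, 0.0097, 0], [0.0343, 0.0097, 0], [0.0343, 0.0097, 0], [0.0343, 0.0097, 0], [0.0343, 0.0097, 0], [0.0343, 0.0097, 0], [0, 0, 0], [0, 0, 0.025], [0, 0, 0.025], [0, 0, 0.025], [0, 0, 0.025], [0, 0, 0.019], [0, 0, 0], [0, 0, 0]], gripper=[0.06, 0.06, 0.06, 0.06, 0.06, 0.06, 0.06, 0.06, 0.06, 0.06, 0.06, 0.06, 0.06, 0.06, 0.06, 0.06, 0.06])

```text
time: 9.85
tool_pos: [0.552, 0.3183, 0.0349]
tcp_rot: [-1.977, -2.44, 0.005]
wrist_force: [-0.7, -0.1, 0.4]
width: 0.701
grip_force: 0.0
```

Call:
jog_arm(turn=[[0, 0, 0], [0, 0, 0], [0, 0, 0], [0, 0, 0], [0, 0, 0], [0, 0, 0], [0, 0, 0], [0, 0, 0]], delta_pos=[[0, 0, 0], [0, 0, 0], [0, 0, 0], [0, 0, 0], [0, 0, 0], [0, 0, 0], [0, 0, 0], [0, 0, 0]], gripper=[0.025, 0.025, 0.025, 0.025, 0.025, 0.025, 0.025, 0.025], grip_force=50)

```text
time: 10.52
tool_pos: [0.5548, 0.32, 0.0386]
tcp_rot: [1.974, 2.442, 0.006]
wrist_force: [0.7, -0.6, 6.0]
width: 0.438
grip_force: 51.4
```

Run:
```python
from h import *
s=read_state(); print(s['tool_pos'],s['wrist_force'],todelta(s,.565,.062,.036,np.radians(102)))
```

```text
[0.5548117  0.31998819 0.03857413] [ 0.72263204 -0.63478098  5.97055128] (array([-0.2544, -0.044 ,  0.0022]), np.float64(1.7816), np.float64(0.0014))
```

Call:
jog_arm(turn=[[0, 0, 0], [0, 0, 0], [0, 0, 0], [0, 0, 0], [0, 0, 0], [0, 0, 0], [0, 0, 0], [0, 0, 0], [0, 0, 0], [0, 0, 0], [0, 0, 0], [0, 0, 0], [0, 0, 0], [0, 0, 0], [0, 0, 0], [0, 0, 0], [0, 0, 0], [0, 0, 0], [0, 0, 0]], delta_pos=[[0, 0, -0.02], [0, 0, -0.035], [0, 0, -0.035], [0, 0, -0.03], [-0.0363, -0.0063, 0], [-0.0363, -0.0063, 0], [-0.0363, -0.0063, 0], [-0.0363, -0.0063, 0], [-0.0363, -0.0063, 0], [-0.0363, -0.0063, 0], [-0.0363, -0.0063, 0], [0, 0, 0], [0, 0, 0.03], [0, 0, 0.03], [0, 0, 0.03], [0, 0, 0.02], [0, 0, 0.007], [0, 0, 0], [0, 0, 0]], gripper=[0.025, 0.025, 0.025, 0.025, 0.025, 0.025, 0.025, 0.025, 0.025, 0.025, 0.025, 0.025, 0.025, 0.025, 0.025, 0.025, 0.025, 0.025, 0.025])

```text
time: 12.1
tool_pos: [0.563, 0.0617, 0.0392]
tcp_rot: [-1.975, -2.443, 0.001]
wrist_force: [-0.5, -0.4, -2.5]
width: 0.44
grip_force: 50.8
```

Run:
```python
from h import *
s=read_state(); print(s['tool_pos'],s['wrist_force'],s['width'],todelta(s,.565,.062,.036,np.radians(102)))
```

```text
[0.56297784 0.06171262 0.0391806 ] [-0.53683991 -0.37305328 -2.45992252] 0.4402150523326678 (array([-0.0001,  0.002 ,  0.0032]), np.float64(1.7817), np.float64(0.0015))
```

Call:
jog_arm(turn=[[0, 0, 0], [0, 0, 0], [0, 0, 0], [0, 0, 0], [0, 0, 0], [0, 0, 0]], delta_pos=[[0, 0, 0.001], [0, 0, 0.001], [0, 0, 0], [0, 0, 0], [0, 0, 0], [0, 0, 0]], gripper=[0.025, 0.025, 0.025, 0.062, 0.062, 0.062])

```text
time: 12.6
tool_pos: [0.5639, 0.0616, 0.038]
tcp_rot: [1.975, 2.442, 0.002]
wrist_force: [-0.1, 0.3, 0.4]
width: 0.724
grip_force: 0.0
```

Call:
jog_arm(turn=[[0, 0, 0], [0, 0, 0], [0, 0, 0], [0, 0, 0], [0, 0, 0], [0, 0, 0], [0, 0, 0], [0, 0, 0], [0, 0, 0], [0, 0, 0], [0, 0, 0], [0, 0, 0], [0, 0, 0], [0, 0, 0], [0, 0, 0], [0, 0, 0]], delta_pos=[[0, 0, -0.02], [0, 0, -0.03], [0, 0, -0.03], [0, 0, -0.04], [0.0325, 0.0108, 0], [0.0325, 0.0108, 0], [0.0325, 0.0108, 0], [0.0325, 0.0108, 0], [0, 0, 0], [0, 0, 0.025], [0, 0, 0.025], [0, 0, 0.025], [0, 0, 0.025], [0, 0, 0.019], [0, 0, 0], [0, 0, 0]], gripper=[0.062, 0.062, 0.062, 0.062, 0.062, 0.062, 0.062, 0.062, 0.062, 0.062, 0.062, 0.062, 0.062, 0.062, 0.062, 0.062])

```text
time: 13.93
tool_pos: [0.5772, 0.1971, 0.0373]
tcp_rot: [-1.974, -2.442, 0.004]
wrist_force: [0.6, 0.2, 0.3]
width: 0.724
grip_force: 0.0
```

Run:
```python
from h import *
s=read_state(); print(s['tool_pos'],s['wrist_force'],todelta(s,.5783,.1978,.036,np.radians(102)))
```

```text
[0.57716961 0.19709767 0.03726964] [0.6312632  0.21302449 0.3006209 ] (array([0.0005, 0.0013, 0.0013]), np.float64(1.7816), np.float64(0.0014))
```

Call:
jog_arm(turn=[[0, 0, 0], [0, 0, 0], [0, 0, 0], [0, 0, 0], [0, 0, 0], [0, 0, 0], [0, 0, 0], [0, 0, 0], [0, 0, 0]], delta_pos=[[0, 0, 0.005], [0, 0, 0], [0, 0, 0], [0, 0, 0], [0, 0, 0], [0, 0, 0], [0, 0, 0], [0, 0, 0], [0, 0, 0]], gripper=[0.062, 0.062, 0.03, 0.03, 0.03, 0.03, 0.03, 0.03, 0.03], grip_force=40)

```text
time: 14.68
tool_pos: [0.5793, 0.198, 0.0348]
tcp_rot: [1.974, 2.442, 0.003]
wrist_force: [-1.8, -0.2, 6.8]
width: 0.483
grip_force: 61.4
```

Run:
```python
from h import *
s=read_state(); print(s['tool_pos'],s['wrist_force'],todelta(s,.565,-.065,.036,np.radians(102)))
```

```text
[0.57932132 0.19797839 0.03475451] [-1.79953931 -0.15772152  6.79676613] (array([-0.2542, -0.0691, -0.0014]), np.float64(1.7817), np.float64(0.0015))
```

Call:
jog_arm(turn=[[0, 0, 0], [0, 0, 0], [0, 0, 0], [0, 0, 0], [0, 0, 0], [0, 0, 0], [0, 0, 0], [0, 0, 0], [0, 0, 0], [0, 0, 0], [0, 0, 0], [0, 0, 0], [0, 0, 0], [0, 0, 0], [0, 0, 0], [0, 0, 0], [0, 0, 0], [0, 0, 0], [0, 0, 0]], delta_pos=[[0, 0, -0.02], [0, 0, -0.035], [0, 0, -0.04], [0, 0, -0.04], [-0.0363, -0.0099, 0], [-0.0363, -0.0099, 0], [-0.0363, -0.0099, 0], [-0.0363, -0.0099, 0], [-0.0363, -0.0099, 0], [-0.0363, -0.0099, 0], [-0.0363, -0.0099, 0], [0, 0, 0], [0, 0, 0.035], [0, 0, 0.035], [0, 0, 0.035], [0, 0, 0.02], [0, 0, 0.007], [0, 0, 0], [0, 0, 0]], gripper=[0.03, 0.03, 0.03, 0.03, 0.03, 0.03, 0.03, 0.03, 0.03, 0.03, 0.03, 0.03, 0.03, 0.03, 0.03, 0.03, 0.03, 0.03, 0.03])

```text
time: 16.27
tool_pos: [0.5637, -0.065, 0.0362]
tcp_rot: [-1.975, -2.443, 0.0]
wrist_force: [-0.6, -0.1, -0.8]
width: 0.481
grip_force: 48.4
```

Run:
```python
from h import *
s=read_state(); print(s['tool_pos'],s['wrist_force'],s['width'],todelta(s,.5885,.2638,.15,np.radians(14.4)))
```

```text
[ 0.56370201 -0.0649896   0.03621209] [-0.57776987 -0.11551778 -0.80432309] 0.48105381672912073 (array([ 0.3163,  0.0931, -0.1137]), np.float64(1.7818), np.float64(1.5305))
```

Call:
jog_arm(turn=[[0, 0, 0], [0, 0, 0], [0, 0, 0], [0, 0, 0], [0, 0, 0], [0, 0, 0], [0, 0, 0], [0, 0, 0], [0, 0, 0], [0, 0, 0], [0, 0, 0], [0, 0, 0], [0, 0, 0], [0, 0, 0], [0, 0, 0], [0, 0, 0], [0, 0, 0], [0, 0, 0], [0, 0, 0]], delta_pos=[[0, 0, 0.0015], [0, 0, 0.0015], [0, 0, 0], [0, 0, 0], [0, 0, 0], [0, 0, 0], [0, 0, -0.03], [0, 0, -0.04], [0, 0, -0.04], [0, 0, -0.02], [0.0351, 0.0103, 0], [0.0351, 0.0103, 0], [0.0351, 0.0103, 0], [0.0351, 0.0103, 0], [0.0351, 0.0103, 0], [0.0351, 0.0103, 0], [0.0351, 0.0103, 0], [0.0351, 0.0103, 0], [0.0351, 0.0103, 0]], gripper=[0.03, 0.03, 0.03, 0.062, 0.062, 0.062, 0.062, 0.062, 0.062, 0.062, 0.085, 0.085, 0.085, 0.085, 0.085, 0.085, 0.085, 0.085, 0.085])

```text
time: 17.85
tool_pos: [0.5881, 0.2648, 0.1636]
tcp_rot: [1.975, 2.443, 0.001]
wrist_force: [0.6, -0.1, -0.1]
width: 0.994
grip_force: 0.0
```

Call:
jog_arm(turn=[[0, 0, 0.1177], [0, 0, 0.1177], [0, 0, 0.1177], [0, 0, 0.1177], [0, 0, 0.1177], [0, 0, 0.1177], [0, 0, 0.1177], [0, 0, 0.1177], [0, 0, 0.1177], [0, 0, 0.1177], [0, 0, 0.1177], [0, 0, 0.1177], [0, 0, 0.1177], [0, 0, 0], [0, 0, 0], [0, 0, 0]], delta_pos=[[0, 0, 0], [0, 0, 0], [0, 0, 0], [0, 0, 0], [0, 0, 0], [0, 0, 0], [0, 0, 0], [0, 0, 0], [0, 0, 0], [0, 0, 0], [0, 0, 0], [0, 0, 0], [0, 0, 0], [0, 0, 0], [0, 0, 0], [0, 0, 0]], gripper=[0.085, 0.085, 0.085, 0.085, 0.085, 0.085, 0.085, 0.085, 0.085, 0.085, 0.085, 0.085, 0.085, 0.085, 0.085, 0.085])

```text
time: 19.18
tool_pos: [0.5882, 0.263, 0.1634]
tcp_rot: [-3.116, -0.399, -0.0]
wrist_force: [-0.1, 0.7, -0.5]
width: 0.994
grip_force: 0.0
```

```bash
python3 - <<'E'
from h import *
im,s=snap('wrist','w3.png'); C=cam('wrist',s); print(s['tool_pos'],todelta(s,.5885,.2638,.01))
c,r,p=gold(im,C,.005); print(r,cv2.boundingRect(c))
a=np.radians(14.4); q=(p-np.array(r[0])/1000)@np.array([[np.cos(a),-np.sin(a)],[np.sin(a),np.cos(a)]])
for sg in(1,-1):
  k=(sg*q[:,0]>.022)&(abs(q[:,1])<.022); f=np.polyfit(p[k,1],p[k,0],1); print('edge',sg,k.sum(),'yaw',-np.degrees(np.arctan(f[0])),'x at y=.264',np.polyval(f,.264))
for sg in(1,-1):
  for xc in (-.022,.022):
    k=(sg*q[:,1]>.022)&(abs(q[:,0]-xc)<.005); print('end',sg,xc,q[k,1].mean())
E
cp pics/w3.png pics/x.png
```

```text
[0.58821446 0.26298158 0.16335151] (array([ 0.0005, -0.0007,  0.1534]), np.float64(0.2544), None)
((588.110107421875, 264.1654052734375), (56.37180709838867, 67.04120635986328), 14.585753440856934) (219, 145, 70, 58)
edge 1 47 yaw 14.587358827229647 x at y=.264 0.617277042141314
edge -1 44 yaw 14.58422520002593 x at y=.264 0.5590296141493686
end 1 -0.022 0.030901012982792107
end 1 0.022 0.03066483191233694
end -1 -0.022 -0.031452453080251686
end -1 0.022 -0.03059413040353518
```

View pics/w3.png

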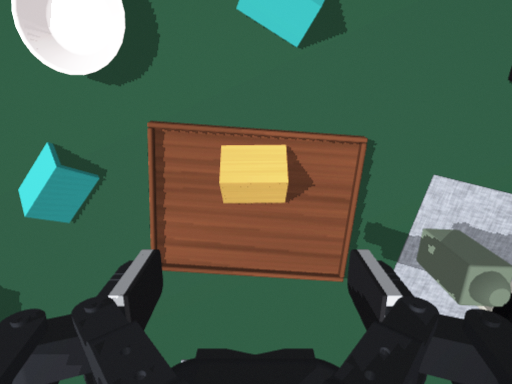

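Call:
jog_arm(turn=[[0, 0, 0], [0, 0, 0], [0, 0, 0], [0, 0, 0], [0, 0, 0], [0, 0, 0], [0, 0, 0], [0, 0, 0], [0, 0, 0]], delta_pos=[[0.0003, -0.0012, 0.03], [0, 0, 0.03], [0, 0, 0.03], [0, 0, 0.03], [0, 0, 0.02], [0, 0, 0.012], [0, 0, 0.006], [0, 0, 0], [0, 0, 0]], gripper=[0.085, 0.085, 0.085, 0.085, 0.085, 0.085, 0.085, 0.085, 0.085])

```text
time: 19.98
tool_pos: [0.5891, 0.2646, 0.0063]
tcp_rot: [-3.116, -0.395, -0.002]
wrist_force: [-0.6, 0.7, 0.4]
width: 0.996
grip_force: 0.0
```

Call:
jog_arm(turn=[[0, 0, 0], [0, 0, 0], [0, 0, 0], [0, 0, 0], [0, 0, 0], [0, 0, 0], [0, 0, 0]], delta_pos=[[0, 0, 0], [0, 0, 0], [0, 0, 0], [0, 0, 0], [0, 0, 0], [0, 0, 0], [0, 0, 0]], gripper=[0.05, 0.05, 0.05, 0.05, 0.05, 0.05, 0.05], grip_force=45)

```text
time: 20.57
tool_pos: [0.5898, 0.2649, 0.0075]
tcp_rot: [-3.116, -0.394, -0.006]
wrist_force: [-0.0, -0.4, 6.0]
width: 0.691
grip_force: 47.6
```

Run:
```python
from h import *
s=read_state(); print(s['tool_pos'],s['wrist_force'],s['width'],todelta(s,.5882,.2642,.01))
```

```text
[0.58978052 0.26493407 0.00753695] [-0.0326547  -0.43383465  6.02592481] 0.6914050403502232 (array([-0.0017,  0.0003, -0.0025]), np.float64(0.2517), None)
```

Call:
jog_arm(turn=[[0, 0, 0], [0, 0, 0], [0, 0, 0], [0, 0, 0], [0, 0, 0], [0, 0, 0.1194], [0, 0, 0.1194], [0, 0, 0.1194]], delta_pos=[[0, 0, -0.015], [0, 0, -0.03], [0, 0, -0.035], [0, 0, -0.035], [0, 0, -0.03], [0, 0, 0], [0, 0, 0], [0, 0, 0]], gripper=[0.05, 0.05, 0.05, 0.05, 0.05, 0.05, 0.05, 0.05])

```text
time: 21.23
tool_pos: [0.5884, 0.2643, 0.1516]
tcp_rot: [-3.136, 0.176, -0.003]
wrist_force: [-0.1, 0.6, -1.9]
width: 0.691
grip_force: 49.5
```

Call:
jog_arm(turn=[[0, 0, 0], [0, 0, 0], [0, 0, 0], [0, 0, 0], [0, 0, 0], [0, 0, 0], [0, 0, 0], [0, 0, 0], [0, 0, 0], [0, 0, 0], [0, 0, 0], [0, 0, 0], [0, 0, 0], [0, 0, 0], [0, 0, 0], [0, 0, 0]], delta_pos=[[-0.0002, 0.0397, 0], [-0.0002, 0.0397, 0], [-0.0002, 0.0397, 0], [-0.0002, 0.0397, 0], [-0.0002, 0.0397, 0], [-0.0002, 0.0397, 0], [-0.0002, 0.0397, 0], [-0.0002, 0.0397, 0], [-0.0002, 0.0397, 0], [-0.0002, 0.0397, 0], [-0.0002, 0.0397, 0], [-0.0002, 0.0397, 0], [-0.0002, 0.0397, 0], [0, 0, 0], [0, 0, 0], [0, 0, 0]], gripper=[0.05, 0.05, 0.05, 0.05, 0.05, 0.05, 0.05, 0.05, 0.05, 0.05, 0.05, 0.05, 0.05, 0.05, 0.05, 0.05])

```text
time: 22.57
tool_pos: [0.5301, -0.2484, 0.1499]
tcp_rot: [-3.136, 0.169, 0.001]
wrist_force: [-0.1, 0.2, -1.7]
width: 0.692
grip_force: 49.8
```

Run:
```python
from h import *
im,s=snap('wrist','w4.png'); np.save('w4.npy',im); print(s['tool_pos'],s['tcp_rot'],s['width'],todelta(s,.5324,-.2482,.06,np.radians(-6.1)))
import pickle; pickle.dump(s,open('s4.pkl','wb'))
print(read_state()['tool_pos'])
```

```text
[ 0.5300756  -0.24844262  0.14986165] [-3.13602992e+00  1.69246836e-01  1.31042559e-03] 0.6923318179317315 (array([ 0.0024, -0.0004,  0.0899]), np.float64(-0.1078), np.float64(-0.0014))
[ 0.53030759 -0.24774256  0.14990114]
```

View pics/w4.png

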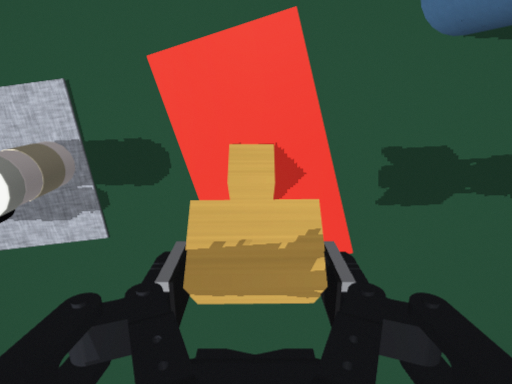

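Wrist view: long angle held squarely, its far foot edge at row 200 and near edge at row 300, columns 190–322. The short angle lies behind it at columns 229–275, top row 144, with the same direction.

Run:
```python
from h import *; import pickle
im=np.load('w4.npy');s=pickle.load(open('s4.pkl','rb'));C=cam('wrist',s)
hsv=cv2.cvtColor(im,cv2.COLOR_RGB2HSV); m=cv2.inRange(hsv,(14,100,40),(35,255,255)); m=cv2.morphologyEx(m,cv2.MORPH_OPEN,np.ones((3,3)))
R=Ro.from_rotvec(s['tcp_rot']).as_matrix(); tl=lambda uv,z:(ray(C,uv,z)-s['tool_pos'])@R
col=lambda us,lo,hi:[(u,np.flatnonzero(m[lo:hi,u])[[0,-1]]+lo) for u in us]
for z in(.1455,.1474):
  for us in(range(200,222,3),range(285,312,3)):
    c=col(us,190,320); t=tl([(u,v[0]-.5) for u,v in c],z); b=tl([(u,v[1]+.5) for u,v in c],z)
    print(z,'top',t[:,0].mean().round(4),'bot',b[:,0].mean().round(4),'mid',((t[:,0].mean()+b[:,0].mean())/2).round(4),'w',(t[:,0].mean()-b[:,0].mean()).round(4),'y',t[:,1].mean().round(3))
row=[(np.flatnonzero(m[v])[[0,-1]],v) for v in range(205,232,3)]
L=tl([(a[0]-.5,v) for a,v in row],.163);Rr=tl([(a[1]+.5,v) for a,v in row],.163); print('long y ends',L[:,1].mean(),Rr[:,1].mean())
c=col(range(234,272,3),130,200); t=tl([(u,v[0]-.5) for u,v in c],.001); f=np.polyfit(t[:,1],t[:,0],1); print('short top edge tool x',t[:,0].mean(),'slope',f[0],'-> centre x',t[:,0].mean()-.0285)
row=[(np.flatnonzero(m[v,200:300])[[0,-1]]+200,v) for v in range(150,192,3)]
L=tl([(a[0]-.5,v) for a,v in row],.012);Rr=tl([(a[1]+.5,v) for a,v in row],.012); print('short y',L[:,1].mean(),Rr[:,1].mean(),'width',(Rr-L)[:,1].mean(),'centre',(L+Rr)[:,1].mean()/2)
```

```text
0.1455 top 0.0255 bot -0.0335 mid -0.004 w 0.0591 y -0.021
0.1455 top 0.0258 bot -0.0329 mid -0.0035 w 0.0587 y 0.021
0.1474 top 0.0262 bot -0.0321 mid -0.003 w 0.0583 y -0.021
0.1474 top 0.0265 bot -0.0315 mid -0.0025 w 0.058 y 0.02
long y ends -0.028445218018009095 0.028577921509343678
short top edge tool x 0.03127895419865448 slope 0.00028689124839363503 -> centre x 0.0027789541986544784
short y -0.023520289016613127 0.01743944385554216 width 0.04095973287215528 centre -0.003040422580535483
```

Call:
jog_arm(turn=[[0, 0, 0], [0, 0, 0], [0, 0, 0], [0, 0, 0], [0, 0, 0], [0, 0, 0], [0, 0, 0], [0, 0, 0], [0, 0, 0], [0, 0, 0]], delta_pos=[[0.0053, -0.0017, 0], [0, 0, 0.025], [0, 0, 0.03], [0, 0, 0.03], [0, 0, 0.025], [0, 0, 0.012], [0, 0, 0.006], [0, 0, 0.005], [0, 0, 0], [0, 0, 0]], gripper=[0.05, 0.05, 0.05, 0.05, 0.05, 0.05, 0.05, 0.05, 0.05, 0.05])

```text
time: 23.45
tool_pos: [0.5375, -0.2478, 0.0187]
tcp_rot: [3.136, -0.167, 0.004]
wrist_force: [0.3, 0.5, -1.7]
width: 0.69
grip_force: 49.8
```

Run:
```python
from h import *
s=read_state(); print(s['tool_pos'],s['wrist_force'],s['torque'],s['width'])
for n in('scene','side'):
    im,_=snap(n,n+'n.png')
a=cv2.imread('pics/scenen.png')[235:305,150:260];b=cv2.imread('pics/siden.png')[155:205,255:335]
f=lambda i:cv2.resize(i,(400,300),interpolation=2)
cv2.imwrite('pics/nest.png',np.hstack([f(a),f(b)]))
```

```text
[ 0.53747978 -0.2478485   0.01870542] [ 0.34930371  0.45419675 -1.72811756] [-0.05010168 -0.03303215  0.00787477] 0.6904681430043753
```

View pics/nest.png

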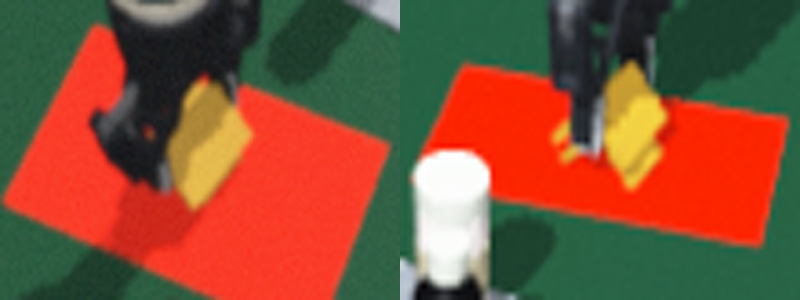

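Call:
jog_arm(turn=[[0, 0, 0], [0, 0, 0], [0, 0, 0], [0, 0, 0]], delta_pos=[[-0.0015, 0, 0], [0, 0, 0.003], [0, 0, 0.003], [0, 0, 0]], gripper=[0.05, 0.05, 0.05, 0.05])

```text
time: 23.88
tool_pos: [0.5343, -0.2474, 0.011]
tcp_rot: [-3.137, 0.168, 0.0]
wrist_force: [0.5, -0.8, -1.1]
width: 0.689
grip_force: 50.0
```

Call:
jog_arm(turn=[[0, 0, 0], [0, 0, 0], [0, 0, 0]], delta_pos=[[0, 0, 0.0015], [0, 0, 0], [0, 0, 0]], gripper=[0.05, 0.05, 0.05])

```text
time: 24.13
tool_pos: [0.5346, -0.2476, 0.0107]
tcp_rot: [3.137, -0.168, -0.0]
wrist_force: [-3.3, 1.5, 6.4]
width: 0.69
grip_force: 50.6
```

Call:
jog_arm(turn=[[0, 0, 0], [0, 0, 0], [0, 0, 0]], delta_pos=[[-0.001, 0, 0], [0, 0, 0.0005], [0, 0, 0]], gripper=[0.05, 0.05, 0.05])

```text
time: 24.38
tool_pos: [0.5345, -0.2477, 0.0107]
tcp_rot: [3.137, -0.168, 0.003]
wrist_force: [-2.8, 1.4, 6.9]
width: 0.69
grip_force: 50.8
```

Run:
```python
from h import *
s=read_state(); print(s['tool_pos'],s['wrist_force'],s['torque'],s['width'],todelta(s,.5324,-.2482,.15,np.radians(-6.1)))
```

```text
[ 0.53452545 -0.24765883  0.01065185] [-2.79248156  1.38992963  6.9371082 ] [ 0.12911573  0.308736   -0.03338892] 0.6902156361765017 (array([-0.0018,  0.0008, -0.1394]), np.float64(-0.1069), np.float64(-0.0004))
```

Call:
jog_arm(turn=[[0, 0, 0], [0, 0, 0], [0, 0, 0], [0, 0, 0], [0, 0, 0], [0, 0, 0], [0, 0, 0], [0, 0, 0], [0, 0, 0], [0, 0, 0], [0, 0, 0]], delta_pos=[[0, 0, 0], [0, 0, 0], [0, 0, 0], [0, 0, 0], [0, 0, -0.02], [0, 0, -0.03], [0, 0, -0.04], [0, 0, -0.04], [0, 0, -0.02], [0, 0, 0], [0, 0, 0]], gripper=[0.085, 0.085, 0.085, 0.085, 0.085, 0.085, 0.085, 0.085, 0.085, 0.085, 0.085])

```text
time: 25.3
tool_pos: [0.5348, -0.2479, 0.1612]
tcp_rot: [3.135, -0.167, 0.006]
wrist_force: [-0.4, 0.3, -1.0]
width: 0.992
grip_force: 0.0
```

Run:
```python
from h import *
im,s=snap('wrist','w5.png'); C=cam('wrist',s); print(s['tool_pos'],s['width'])
c,r,p=gold(im,C,.008); print(r)
im,_=snap('side'); cv2.imwrite('pics/nest2.png',np.hstack([cv2.resize(cv2.imread('pics/w5.png')[90:290,140:380],(480,400)),cv2.resize(im[155:205,265:325,::-1],(320,400))]))
```

```text
[ 0.53484005 -0.24785562  0.16119634] 0.9919343181455254
((533.087646484375, -247.6566925048828), (65.23385620117188, 55.772727966308594), 83.87135314941406)
```

View pics/nest2.png

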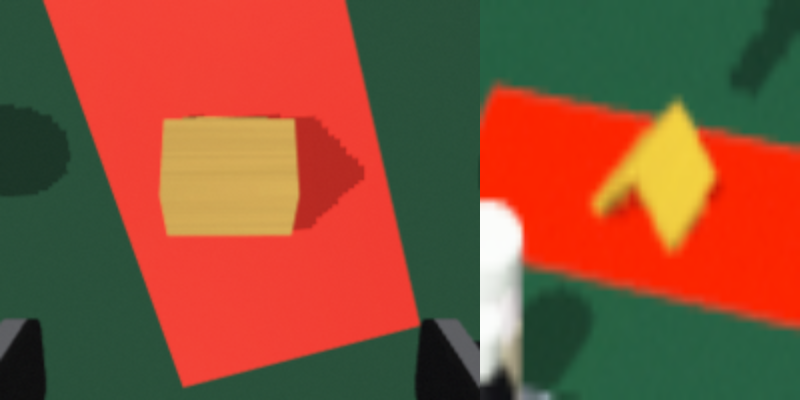

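Call:
jog_arm(turn=[[0, 0, -0.118], [0, 0, -0.118], [0, 0, -0.118], [0, 0, -0.118], [0, 0, -0.118], [0, 0, -0.118], [0, 0, -0.118], [0, 0, -0.118], [0, 0, -0.118], [0, 0, -0.118], [0, 0, -0.118], [0, 0, -0.118], [0, 0, -0.118], [0, 0, -0.118], [0, 0, -0.118], [0, 0, -0.118], [0, 0, 0], [0, 0, 0]], delta_pos=[[0, 0, 0], [0, 0, 0], [0, 0, 0], [0, 0, 0], [0, 0, 0], [0, 0, 0], [0, 0, 0], [0, 0, 0], [0, 0, 0], [0, 0, 0], [0, 0, 0], [0, 0, 0], [0, 0, 0], [0, 0, 0], [0, 0, 0], [0, 0, 0], [0, 0, 0], [0, 0, 0]], gripper=[0.062, 0.062, 0.062, 0.062, 0.062, 0.062, 0.062, 0.062, 0.062, 0.062, 0.062, 0.062, 0.062, 0.062, 0.062, 0.062, 0.062, 0.062])

```text
time: 26.9
tool_pos: [0.5323, -0.2466, 0.1569]
tcp_rot: [-1.977, -2.436, 0.001]
wrist_force: [-0.2, -0.1, 0.7]
width: 0.725
grip_force: 0.0
```

Run:
```python
from h import *
s=read_state(); print(s['tool_pos'],todelta(s,.564,-.065,.0335,1.7818))
```

```text
[ 0.53233287 -0.24661901  0.15690025] (array([0.1709, 0.0688, 0.1236]), np.float64(1.7781), np.float64(-0.0037))
```

Call:
jog_arm(turn=[[0, 0, -0.0037], [0, 0, 0], [0, 0, 0], [0, 0, 0], [0, 0, 0], [0, 0, 0], [0, 0, 0], [0, 0, 0], [0, 0, 0], [0, 0, 0], [0, 0, 0], [0, 0, 0], [0, 0, 0]], delta_pos=[[0.0342, 0.0138, 0], [0.0342, 0.0138, 0], [0.0342, 0.0138, 0], [0.0342, 0.0138, 0], [0.0342, 0.0138, 0], [0, 0, 0], [0, 0, 0.025], [0, 0, 0.03], [0, 0, 0.03], [0, 0, 0.025], [0, 0, 0.0135], [0, 0, 0], [0, 0, 0]], gripper=[0.062, 0.062, 0.062, 0.062, 0.062, 0.062, 0.062, 0.062, 0.062, 0.062, 0.062, 0.062, 0.062])

```text
time: 27.98
tool_pos: [0.5633, -0.0656, 0.0342]
tcp_rot: [-1.971, -2.442, 0.003]
wrist_force: [-0.0, -0.3, -0.6]
width: 0.722
grip_force: 0.0
```

Call:
jog_arm(turn=[[0, 0, 0], [0, 0, 0], [0, 0, 0], [0, 0, 0], [0, 0, 0], [0, 0, 0], [0, 0, 0]], delta_pos=[[0, 0, 0], [0, 0, 0], [0, 0, 0], [0, 0, 0], [0, 0, 0], [0, 0, 0], [0, 0, 0]], gripper=[0.03, 0.03, 0.03, 0.03, 0.03, 0.03, 0.03], grip_force=40)

```text
time: 28.57
tool_pos: [0.566, -0.0658, 0.0372]
tcp_rot: [1.97, 2.445, 0.002]
wrist_force: [-0.6, -0.9, 5.5]
width: 0.493
grip_force: 39.9
```

Run:
```python
from h import *
s=read_state(); print(s['tool_pos'],s['wrist_force'],todelta(s,.5793,.198,.0348,1.7818))
```

```text
[ 0.56600436 -0.06578792  0.03716364] [-0.64427787 -0.8875072   5.54249935] (array([0.2549, 0.0691, 0.0023]), np.float64(1.7851), np.float64(0.0033))
```

Call:
jog_arm(turn=[[0, 0, 0], [0, 0, 0], [0, 0, 0], [0, 0, 0], [0, 0, 0], [0, 0, 0], [0, 0, 0], [0, 0, 0], [0, 0, 0], [0, 0, 0], [0, 0, 0], [0, 0, 0], [0, 0, 0], [0, 0, 0], [0, 0, 0], [0, 0, 0], [0, 0, 0], [0, 0, 0], [0, 0, 0]], delta_pos=[[0, 0, -0.02], [0, 0, -0.035], [0, 0, -0.035], [0, 0, -0.035], [0.0364, 0.0099, 0], [0.0364, 0.0099, 0], [0.0364, 0.0099, 0], [0.0364, 0.0099, 0], [0.0364, 0.0099, 0], [0.0364, 0.0099, 0], [0.0364, 0.0099, 0], [0, 0, 0], [0, 0, 0.035], [0, 0, 0.035], [0, 0, 0.03], [0, 0, 0.01], [0, 0, 0.006], [0, 0, 0], [0, 0, 0]], gripper=[0.03, 0.03, 0.03, 0.03, 0.03, 0.03, 0.03, 0.03, 0.03, 0.03, 0.03, 0.03, 0.03, 0.03, 0.03, 0.03, 0.03, 0.03, 0.03])

```text
time: 30.15
tool_pos: [0.5795, 0.1983, 0.0461]
tcp_rot: [1.971, 2.445, 0.003]
wrist_force: [-0.4, -0.8, 0.0]
width: 0.496
grip_force: 41.1
```

Run:
```python
from h import *
s=read_state(); print(s['tool_pos'],s['wrist_force'],todelta(s,.5793,.198,.0392,1.7818))
```

```text
[0.57954533 0.19826229 0.04612899] [-0.42042637 -0.84123443  0.01389723] (array([-0.0002, -0.0003,  0.0069]), np.float64(1.7848), np.float64(0.003))
```

Call:
jog_arm(turn=[[0, 0, 0], [0, 0, 0], [0, 0, 0], [0, 0, 0], [0, 0, 0], [0, 0, 0], [0, 0, 0], [0, 0, 0], [0, 0, 0], [0, 0, 0], [0, 0, 0], [0, 0, 0], [0, 0, 0], [0, 0, 0], [0, 0, 0], [0, 0, 0], [0, 0, 0]], delta_pos=[[0, 0, 0.003], [0, 0, 0.003], [0, 0, 0], [0, 0, 0], [0, 0, 0], [0, 0, 0], [0, 0, 0], [0, 0, -0.02], [0, 0, -0.03], [0, 0, -0.03], [0, 0, -0.03], [-0.0325, -0.011, 0], [-0.0325, -0.011, 0], [-0.0325, -0.011, 0], [-0.0325, -0.011, 0], [0, 0, 0], [0, 0, 0]], gripper=[0.03, 0.03, 0.03, 0.03, 0.062, 0.062, 0.062, 0.062, 0.062, 0.062, 0.062, 0.062, 0.062, 0.062, 0.062, 0.062, 0.062])

```text
time: 31.57
tool_pos: [0.563, 0.0603, 0.1491]
tcp_rot: [1.975, 2.443, 0.001]
wrist_force: [0.3, 1.0, -0.0]
width: 0.725
grip_force: 0.0
```

Run:
```python
from h import *
s=read_state(); print(s['tool_pos'],s['wrist_force'],todelta(s,.5639,.0616,.0375,1.782))
```

```text
[0.56295078 0.06030816 0.14906012] [ 0.32820907  1.03023425 -0.03110901] (array([0.0011, 0.0011, 0.1116]), np.float64(1.7818), np.float64(-0.0002))
```

Call:
jog_arm(turn=[[0, 0, 0], [0, 0, 0], [0, 0, 0], [0, 0, 0], [0, 0, 0], [0, 0, 0], [0, 0, 0], [0, 0, 0], [0, 0, 0], [0, 0, 0], [0, 0, 0], [0, 0, 0], [0, 0, 0], [0, 0, 0]], delta_pos=[[0.001, 0.001, 0.025], [0, 0, 0.03], [0, 0, 0.03], [0, 0, 0.02], [0, 0, 0.0065], [0, 0, 0], [0, 0, 0], [0, 0, 0], [0, 0, 0], [0, 0, 0], [0, 0, 0], [0, 0, 0], [0, 0, 0], [0, 0, 0]], gripper=[0.062, 0.062, 0.062, 0.062, 0.062, 0.062, 0.062, 0.025, 0.025, 0.025, 0.025, 0.025, 0.025, 0.025], grip_force=50)

```text
time: 32.73
tool_pos: [0.5656, 0.0633, 0.0395]
tcp_rot: [1.97, 2.444, 0.004]
wrist_force: [-0.6, 1.6, 7.1]
width: 0.439
grip_force: 51.3
```

Run:
```python
from h import *
s=read_state(); print(s['tool_pos'],s['wrist_force'],s['width'],todelta(s,.5548,.32,.0386,1.7816))
```

```text
[0.56556321 0.06328535 0.03947233] [-0.59712143  1.55139007  7.07251624] 0.4392489367843382 (array([0.2531, 0.044 , 0.001 ]), np.float64(1.7848), np.float64(0.0032))
```

Call:
jog_arm(turn=[[0, 0, 0], [0, 0, 0], [0, 0, 0], [0, 0, 0], [0, 0, 0], [0, 0, 0], [0, 0, 0], [0, 0, 0], [0, 0, 0], [0, 0, 0], [0, 0, 0], [0, 0, 0], [0, 0, 0], [0, 0, 0], [0, 0, 0], [0, 0, 0], [0, 0, 0], [0, 0, 0], [0, 0, 0]], delta_pos=[[0, 0, -0.02], [0, 0, -0.035], [0, 0, -0.035], [0, 0, -0.03], [0.0361, 0.0063, 0], [0.0361, 0.0063, 0], [0.0361, 0.0063, 0], [0.0361, 0.0063, 0], [0.0361, 0.0063, 0], [0.0361, 0.0063, 0], [0.0361, 0.0063, 0], [0, 0, 0], [0, 0, 0.035], [0, 0, 0.035], [0, 0, 0.03], [0, 0, 0.008], [0, 0, 0.004], [0, 0, 0], [0, 0, 0]], gripper=[0.025, 0.025, 0.025, 0.025, 0.025, 0.025, 0.025, 0.025, 0.025, 0.025, 0.025, 0.025, 0.025, 0.025, 0.025, 0.025, 0.025, 0.025, 0.025])

```text
time: 34.32
tool_pos: [0.5547, 0.3198, 0.0472]
tcp_rot: [1.971, 2.445, 0.004]
wrist_force: [-0.5, 0.0, -1.6]
width: 0.441
grip_force: 50.9
```

Run:
```python
from h import *
s=read_state(); print(s['tool_pos'],s['wrist_force'],todelta(s,.5548,.32,.0415,1.7816))
```

```text
[0.55468927 0.31981384 0.04722288] [-0.47145419  0.01942569 -1.59307001] (array([0.0002, 0.0001, 0.0057]), np.float64(1.7847), np.float64(0.0031))
```

Call:
jog_arm(turn=[[0, 0, 0], [0, 0, 0], [0, 0, 0], [0, 0, 0], [0, 0, 0], [0, 0, 0], [0, 0, 0], [0, 0, 0], [0, 0, 0], [0, 0, 0], [0, 0, 0], [0, 0, 0], [0, 0, 0], [0, 0, 0], [0, 0, 0], [0, 0, 0], [0, 0, 0], [0, 0, 0], [0, 0, 0], [0, 0, 0]], delta_pos=[[0, 0, 0.003], [0, 0, 0.002], [0, 0, 0], [0, 0, 0], [0, 0, 0], [0, 0, 0], [0, 0, 0], [0, 0, -0.02], [0, 0, -0.03], [0, 0, -0.03], [0, 0, -0.035], [-0.0343, -0.01, 0], [-0.0343, -0.01, 0], [-0.0343, -0.01, 0], [-0.0343, -0.01, 0], [-0.0343, -0.01, 0], [-0.0343, -0.01, 0], [-0.0343, -0.01, 0], [-0.0343, -0.01, 0], [-0.0343, -0.01, 0]], gripper=[0.025, 0.025, 0.025, 0.025, 0.062, 0.062, 0.062, 0.062, 0.062, 0.062, 0.062, 0.062, 0.062, 0.062, 0.062, 0.062, 0.062, 0.062, 0.062, 0.062])

```text
time: 35.98
tool_pos: [0.5306, -0.0031, 0.1557]
tcp_rot: [1.97, 2.446, 0.001]
wrist_force: [0.3, 0.0, -0.9]
width: 0.725
grip_force: 0.0
```

Call:
jog_arm(turn=[[0, 0, 0.1236], [0, 0, 0.1236], [0, 0, 0.1236], [0, 0, 0.1236], [0, 0, 0.1236], [0, 0, 0.1236], [0, 0, 0.1236], [0, 0, 0.1236], [0, 0, 0.1236], [0, 0, 0.1236], [0, 0, 0.1236], [0, 0, 0.1236], [0, 0, 0.1236], [0, 0, 0], [0, 0, 0]], delta_pos=[[0, 0, 0], [0, 0, 0], [0, 0, 0], [0, 0, 0], [0, 0, 0], [0, 0, 0], [0, 0, 0], [0, 0, 0], [0, 0, 0], [0, 0, 0], [0, 0, 0], [0, 0, 0], [0, 0, 0], [0, 0, 0], [0, 0, 0]], gripper=[0.06, 0.06, 0.06, 0.06, 0.06, 0.06, 0.06, 0.06, 0.06, 0.06, 0.06, 0.06, 0.06, 0.06, 0.06])

```text
time: 37.23
tool_pos: [0.5309, -0.0015, 0.1555]
tcp_rot: [3.129, 0.285, 0.001]
wrist_force: [-0.5, -0.4, 0.4]
width: 0.704
grip_force: 0.0
```

Run:
```python
from h import *
s=read_state(); print(s['tool_pos'],s['wrist_force'],todelta(s,.5328,-.001,.0357,.1745))
```

```text
[ 0.53090556 -0.00148229  0.15547665] [-0.50948473 -0.41598013  0.41849883] (array([ 1.900e-03, -1.000e-04,  1.198e-01]), np.float64(0.1817), np.float64(0.0072))
```

Call:
jog_arm(turn=[[0, 0, 0.0072], [0, 0, 0], [0, 0, 0], [0, 0, 0], [0, 0, 0], [0, 0, 0], [0, 0, 0], [0, 0, 0], [0, 0, 0], [0, 0, 0], [0, 0, 0], [0, 0, 0], [0, 0, 0], [0, 0, 0]], delta_pos=[[0.0018, 0, 0.025], [0, 0, 0.03], [0, 0, 0.03], [0, 0, 0.025], [0, 0, 0.0095], [0, 0, 0], [0, 0, 0], [0, 0, 0], [0, 0, 0], [0, 0, 0], [0, 0, 0], [0, 0, 0], [0, 0, 0], [0, 0, 0]], gripper=[0.06, 0.06, 0.06, 0.06, 0.06, 0.06, 0.06, 0.03, 0.03, 0.03, 0.03, 0.03, 0.03, 0.03], grip_force=40)

```text
time: 38.4
tool_pos: [0.5348, -0.0012, 0.0381]
tcp_rot: [3.13, 0.269, 0.007]
wrist_force: [0.3, 0.4, 5.7]
width: 0.459
grip_force: 41.0
```

Run:
```python
from h import *
s=read_state(); print(s['tool_pos'],s['wrist_force'],s['width'],todelta(s,.5363,.2536,.0373,.1745))
```

```text
[ 0.53476048 -0.00119246  0.03811273] [0.31586568 0.43190544 5.68561055] 0.45850529417256813 (array([ 0.045 , -0.2508,  0.0008]), np.float64(0.1713), np.float64(-0.0032))
```

Call:
jog_arm(turn=[[0, 0, 0], [0, 0, 0], [0, 0, 0], [0, 0, 0], [0, 0, 0], [0, 0, 0], [0, 0, 0], [0, 0, 0], [0, 0, 0], [0, 0, 0], [0, 0, 0], [0, 0, 0], [0, 0, 0], [0, 0, 0], [0, 0, 0], [0, 0, 0], [0, 0, 0], [0, 0, 0], [0, 0, 0]], delta_pos=[[0, 0, -0.02], [0, 0, -0.035], [0, 0, -0.035], [0, 0, -0.03], [0.0064, -0.0358, 0], [0.0064, -0.0358, 0], [0.0064, -0.0358, 0], [0.0064, -0.0358, 0], [0.0064, -0.0358, 0], [0.0064, -0.0358, 0], [0.0064, -0.0358, 0], [0, 0, 0], [0, 0, 0.035], [0, 0, 0.035], [0, 0, 0.03], [0, 0, 0.008], [0, 0, 0.004], [0, 0, 0], [0, 0, 0]], gripper=[0.03, 0.03, 0.03, 0.03, 0.03, 0.03, 0.03, 0.03, 0.03, 0.03, 0.03, 0.03, 0.03, 0.03, 0.03, 0.03, 0.03, 0.03, 0.03])

```text
time: 39.98
tool_pos: [0.5357, 0.2538, 0.0457]
tcp_rot: [-3.129, -0.268, -0.005]
wrist_force: [0.3, -0.8, -1.8]
width: 0.453
grip_force: 41.2
```

Run:
```python
from h import *
s=read_state(); print(s['tool_pos'],s['wrist_force'],s['width'],todelta(s,.5363,.2536,.0401,.1745))
```

```text
[0.53569045 0.25376171 0.04570411] [ 0.30919684 -0.8498289  -1.78099222] 0.4533033684472214 (array([0.0006, 0.0003, 0.0056]), np.float64(0.1708), np.float64(-0.0037))
```

Lower, release with the narrow opening, rise, and move back to the earlier viewpoint to compare.

Call:
jog_arm(turn=[[0, 0, 0], [0, 0, 0], [0, 0, 0], [0, 0, 0], [0, 0, 0], [0, 0, 0], [0, 0, 0], [0, 0, 0], [0, 0, 0], [0, 0, 0], [0, 0, 0], [0, 0, 0], [0, 0, 0], [0, 0, 0], [0, 0, 0], [0, 0, 0], [0, 0, 0], [0, 0, 0]], delta_pos=[[0, 0, 0.003], [0, 0, 0.002], [0, 0, 0], [0, 0, 0], [0, 0, 0], [0, 0, 0], [0, 0, 0], [0, 0, -0.02], [0, 0, -0.03], [0, 0, -0.035], [0, 0, -0.035], [0, 0, -0.035], [0, 0, -0.035], [0, 0, -0.02], [0.032, 0.003, 0], [0.032, 0.003, 0], [0, 0, 0], [0, 0, 0]], gripper=[0.03, 0.03, 0.03, 0.03, 0.052, 0.052, 0.052, 0.052, 0.052, 0.052, 0.052, 0.052, 0.052, 0.052, 0.052, 0.052, 0.052, 0.052])

```text
time: 41.48
tool_pos: [0.5988, 0.2582, 0.2479]
tcp_rot: [3.13, 0.267, -0.002]
wrist_force: [-0.3, 0.0, -0.9]
width: 0.609
grip_force: 0.0
```

Run:
```python
from h import *
im,s=snap('wrist','w6.png'); C=cam('wrist',s); print(s['tool_pos'],s['width'])
h=cv2.cvtColor(im,cv2.COLOR_RGB2HSV); w=cv2.inRange(h,(0,0,225),(180,40,255))
for n,X,z in(('cap',(.5383,.2523,.1),.1),('lid',(.5783,.1978,.09),.09)):
  u,v=proj(C,X)[0].astype(int); k=24; m=np.zeros_like(w); m[v-k:v+k,u-k:u+k]=w[v-k:v+k,u-k:u+k]
  c=max(cv2.findContours(m,0,1)[0],key=cv2.contourArea); e=cv2.minAreaRect(c); print(n,(u,v),e,ray(C,e[0],z)[0].round(4))
print('expected block', proj(C,[.5546,.319,.081]),proj(C,[.554,.319,.095]))
cv2.imwrite('pics/w6c.png',cv2.resize(im[115:265,145:340,::-1],None,fx=4,fy=4,interpolation=cv2.INTER_CUBIC))
sc,_=snap('scene','end.png')
```

```text
[0.59884653 0.25817054 0.2479124 ] 0.6087821176438935
cap (np.int64(250), np.int64(236)) ((248.0, 239.0), (20.0, 22.0), 90.0) [0.5353 0.2539 0.1   ]
lid (np.int64(311), np.int64(204)) ((309.0, 205.5), (39.0, 42.0), 90.0) [0.5767 0.1997 0.09  ]
expected block [[188.37307071 204.00002901]] [[185.48013028 209.28336463]]
```

View pics/w6c.png

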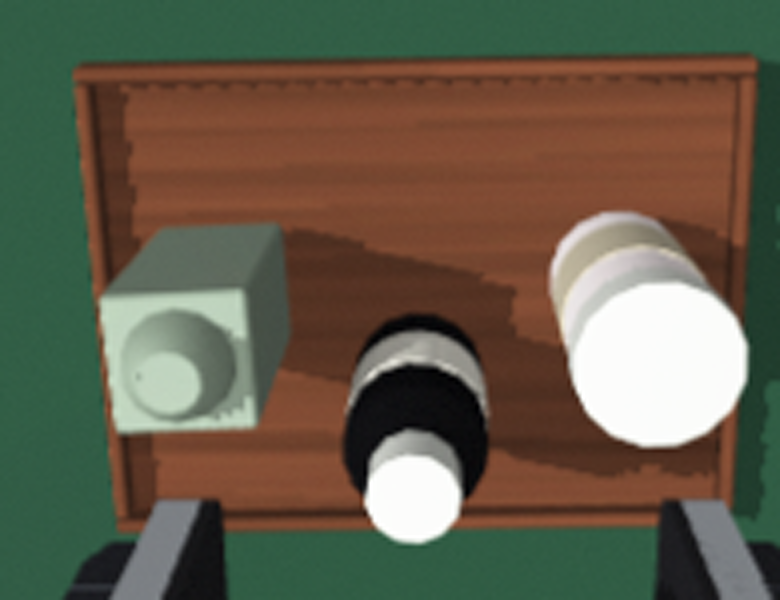

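View pics/end.png

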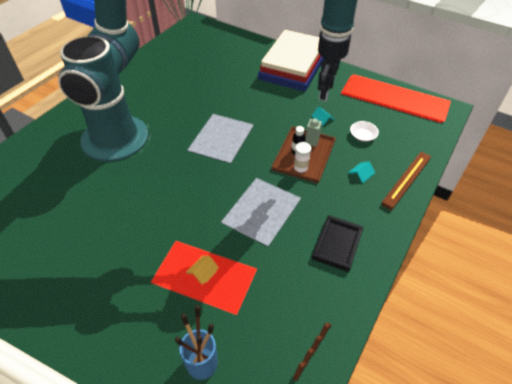

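All three stand upright back in the tray: cap at (248,239), lid at (309,205), block at about (188,205), each within 4 mm of where it started. The long angle is still nested over the short one on the red sheet.

```bash
python3 -c "
from workcell import ticket
print(ticket.finish_job())"
```

```text
the job is handed in; nothing more can be done
None
```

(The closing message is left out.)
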